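Free the nut driver from its locking holder

ROBOT

A 7-joint arm with a two-finger parallel gripper is mounted at the origin on a cart in front of the work surface, level with it; the furniture and walls round the work are solid. World frame = base frame: x ahead of the robot, y to its left, z up, the work surface at z = 0. Lengths are in m, angles in rad, forces in N, time in s.
With the tool pointing down it reaches from about 0.425 to 0.925 m from the base axis. Payload 6.8 kg.
Tool frame: the origin (TCP) lies on the centre line of the jaws, within the pads' length; the fingertips stand 19 mm ahead of it and the grasp point (between the pads) is the TCP; z points along the fingers, y is the line along which they close (so a half turn about z gives the same grasp; the last joint's range is limited). The gripper opens to 85 mm and grips with 20 to 120 N. Pads are 22 mm wide; open, the fingers measure 114 mm over their backs; the gripper's body (76 mm by 85 mm) begins 54 mm behind the grasp point. The pads swing forward as they close: fully open they stand 13 mm farther back than shut.
Start: joints at [0.632, 0.477, 0.022, 1.555, -0.011, 1.109, -0.083], TCP at [0.498, -0.455, 0.25] pointing down, gripper open.
Joint ranges: [-2.96, 2.96], [-0.34, 2.1], [-1.41, 1.46], [0.24, 2.44], [-1.37, 4.51], [0.17, 1.92], [-2.96, 2.96]. Speed limits (rad/s): [2.39, 2.39, 3.14, 3.14, 3.14, 3.14, 3.14].

INTERFACE

Orientations are given as a rotation vector (axis times angle).
In Python, from bench import r gives the robot as it stands. The module is installed in compiled form; this text tells all that it offers.
- The arm moves only by the tool arm_command, never from a script. Its argument "rows" is a list of rows, each an object of numbers: "fingers": the opening, from -1 (shut) to 1 (fully open); "x", "y", "z": the shift along the tool's x, y, z in m; "ax", "ay", "az": the turn, a rotation vector about the tool's x, y, z in degrees. In form: [{"fingers": .., "x": .., "y": .., "z": .., "ax": .., "ay": .., "az": ..}, ...]. A call has 1 to 10 rows; each row shifts and turns the commanded pose from where the row before left it, along the tool's axes as they then stand; what a row does not reach is not made up. A row lasts 1/12 s, in which the tool goes at most 41.7 mm and 7.16 degrees, less where a joint would pass 70% of its speed; a pose out of reach is approached as far as the arm can. A call is refused whole if a number of a shift passes 0.0417 or a number of a turn 7.16, either way. A call with a gripper value outside its range is refused whole. The fingers move at their own pace and stop on an object; "grip_force" is the grip in N (left out, the last holds). Time passes only in rows, so rows that do not move let the fingers close. It gives the time, the measured TCP pose, the force, the opening and the grip force at its end, in the units of the state.
- r.get_obs(): the state, without advancing time (a new reading comes with each control period).
- r.grab_frame(name): name is "scene" or "side" or "wrist"; returns a dict with "frame" (420x560x3 uint8, red, green, blue), "depth" (420x560 float32, m along the optical axis (not along the pixel's ray), 0 where there is no reading), "K" (3x3 intrinsics, pixels), "distortion" ([k1, k2, p1, p2, k3] as OpenCV has them; the pictures are not rectified), "world_from_camera" (4x4, takes a point from camera to world coordinates). Camera axes: x right, y down, z forward; pixel columns grow to the right and rows downward; lengths in m; the calibration is good to about 2 mm. A picture is of the moment at which its call begins.
- r.hand_in(): hands the job in; it is judged then, once.
The state is a dict: "clock": time; "joints": joint angles; "qvel": joint speeds; "tau": joint torques, N m; "tcp_pos": TCP position; "orientation": TCP orientation; "contact_force": force on the tool from outside, world axes, zero at the start; "moment": the same for the moment, N m; "grip_width": finger opening in m; "gripper_force": force on a finger pad.
Only numpy, scipy, OpenCV 4.12 (cv2) and the standard library are available. Lean on these libraries where they do the work, as an engineer would, in place of code of your own. Each camera call takes 0.05 s, during which the arm holds its last target. There are 200 camera calls.

TASK

Take the nut driver out of its blue locking holder and stand it, handle down, in the open grey cup. It is locked in: push the arms of the wheel round until the spring lifts the driver, without forcing driver or wheel, then draw it straight up and lower it to the floor of the cup before you let go. Leave the tape roll, the glue bottle and the jar where they are, and the cup upright.

Things in the scene. Friction and masses are not known exactly. Their poses are not given: they have to be found in the camera images.
- holder: Fixed locking tool holder, 150 x 166 mm on plan: a flat blue lock head on two aluminium columns, its flat top 99 mm above the bench. Origin on the bench; its y axis runs from the wheel axis (y = -25 mm) to the bore (y = +45 mm), z up. Hidden in the head, a steel disc on the wheel's spindle overlaps the shoulder of the driver's handle and holds it down.
- wheel_axis (a point): Point on the wheel's upright axis, level with the head's top. Black wheel, 3 equal arms 120 degrees apart with red round ends 16 mm across; arm ends reach 50 mm from the axis, hub radius 13 mm (17 at its foot), arms 12 mm wide. Above the head's top: arms 6 to 22 mm, red ends 4 to 24, hub up to 27. It turns without end at 3 N at an arm (6 N if fast) and stays put. Arm angles are not tracked: see or feel.
- lock_notch (a point): Point inside the head where the disc passes over the handle. The disc has one notch, hidden, at an unmarked wheel angle (about 0.25 rad wide, once a turn; the arms look alike and do not tell), 1 to 3.8 rad from here counter-clockwise seen from above. When it gets here, a spring lifts the driver 18 mm in about 0.15 s; the risen handle stands in the notch and blocks the wheel: felt as a stop.
- bore_mouth (a point): Point on the axis of the upright bore in the plane of the head's flat top, 70 mm from the wheel's axis. The opening is 30 mm wide.
- nut_driver: Nut driver, 150 mm long, 60 g, green handle 26 mm thick and 78 mm long, steel shank, 12 mm round socket at its end. It stands handle down in the bore with shank and socket out of the top. Origin halfway along its length, 12.5 mm off its axis; its own y axis points along it towards the handle end.
- socket_tip (a point): The free end of the socket, on the driver's axis: 61 mm above the head's top while locked, 79 mm when the spring has lifted it. The 30 mm below this are good to grip.
- handle_end (a point): The end of the green handle, on the driver's axis, 150 mm from socket_tip. While locked it is 89 mm below the head's top, so the driver must rise that far to be out.
- cup: Loose upright open grey cup, outside 80 mm in diameter, 90 mm high, wall 4 mm, inner floor 6 mm above the bench, 0.45 kg. Origin at the centre of its underside, z up.
- tape_roll: Loose brown tape roll lying flat, 106 mm across, 45 mm high; bystander. Origin at the centre of its underside.
- glue: Loose glue bottle with an orange nozzle, 47 mm across, 146 mm high; bystander. Origin at the centre of its underside.
- jar: Loose white jar with a red cap, 50 mm across, 66 mm high; bystander. Origin at the centre of its underside.
There are look-alikes about, which are no part of the job. Of the things that look like the cup, take the one that is farthest to the robot's right at the start.

How it is judged:
On the way, in this order (a step that is already met when the one before it is completed fails the run):
1. the wheel is turned to its release and the spring has lifted the driver by at least 10 mm (z of handle_end in the frame of holder above 0.02 m), for 0.2 s.
2. the gripper holds the driver, drawn right out of the holder (z of handle_end in the frame of holder above 0.1 m and contact force between the fingers and nut_driver above 0.5 N), for 0.1 s.
3. still held, the driver's handle end is lowered to within 20 mm of the cup's inner floor (z of handle_end in the frame of cup below 0.026 m and horizontal distance between handle_end and cup below 0.036 m and contact force between the fingers and nut_driver above 0.5 N), for 0.05 s.
At the end, for the whole second after the job is handed in: The driver stands or leans in the cup, handle end down within 20 mm of the inner floor, socket end more than 110 mm above the bench, released; the cup stands upright (within 0.1 rad) on the bench; tape roll, glue bottle and jar are within 30 mm of where they stood (z of handle_end in the frame of cup below 0.026 m and horizontal distance between handle_end and cup below 0.036 m and height (world z) of socket_tip above 0.11 m and angle between cup's own z axis and vertical below 0.1 rad and height (world z) of cup below 0.008 m and distance of each of tape_roll, glue, jar from where it was at the start of the episode below 0.03 m); the robot touches nothing.
It fails at once if driver and lock are forced: more than 60 N between the driver and the wheel with its lock disc (contact force between nut_driver and lockwheel above 60 N).
It fails at once if the tape roll, the glue bottle or the jar is pushed away by more than 30 mm (distance of any of tape_roll, glue, jar from where it was at the start of the episode above 0.03 m).
It fails at once if the cup is tipped over (angle between cup's own z axis and vertical above 0.6 rad).
It also fails if it takes over 64 s, if anything falls off the work surface, if the arm or the gripper's body presses on something with over 40 N, if the wrist force passes 120 N, or if a joint passes its speed limit or range.

## Working session

There is one attempt and no reset: what is moved stays moved. The work goes in short steps, Python scripts to look and compute and a tool call to move; the robot and the scene stay as the last step left them, time stands still between calls to the robot, and variables do not carry over. Pictures are saved under pics/ and viewed, at most 10 in all, crops included, and the job is handed in when it is done.

Besides the shell and the picture viewer there is one more tool, called after "Call:" by a JSON object that holds its "name" and its "arguments", one argument or row to a line. arm_command: Moves the arm, as the interface text tells. Its arguments: {"type":"object","properties":{"rows":{"type":"array"},"grip_force":{"type":"number"}},"required":["rows"]}

```bash
mkdir -p pics
cat > h.py <<'E'
import numpy as np, cv2
from bench import r
def grab(n,fn=None):
    f=r.grab_frame(n)
    np.savez('last_%s.npz'%n,**{k:np.array(v) for k,v in f.items()})
    if fn: cv2.imwrite('pics/'+fn,f['frame'][:,:,::-1])
    return f
def load(n): return dict(np.load('last_%s.npz'%n))
def ray(f,uv):
    p=cv2.undistortPoints(np.array(uv,float).reshape(-1,1,2),f['K'],np.array(f['distortion'],float)).reshape(-1,2)
    d=np.c_[p,np.ones(len(p))]; T=np.array(f['world_from_camera'])
    return T[:3,3],d@T[:3,:3].T
def onz(f,uv,z):
    o,d=ray(f,uv); return o+d*((z-o[2])/d[:,2])[:,None]
def cloud(f):
    h,w=f['depth'].shape; v,u=np.mgrid[:h,:w]
    o,d=ray(f,np.stack([u.ravel(),v.ravel()],1)); return (o+d*np.array(f['depth']).reshape(-1,1)).reshape(h,w,3)
E
python3 - <<'E'
from h import *
a=grab('scene','s0.png');b=grab('side','d0.png')
for f in(a,b): print(np.array(f['world_from_camera']).round(3))
o=r.get_obs(); print(o['clock'],o['orientation'],o['contact_force'],o['grip_width'])
E
```

```text
[[-0.903 -0.288  0.32   0.184]
 [-0.43   0.625 -0.651  0.602]
 [-0.013 -0.725 -0.688  0.787]
 [ 0.     0.     0.     1.   ]]
[[ 0.991 -0.07   0.114  0.352]
 [-0.133 -0.635  0.761 -0.816]
 [ 0.019 -0.769 -0.638  0.751]
 [ 0.     0.     0.     1.   ]]
0.1 [-2.87310109e+00 -1.26722135e+00  1.21435409e-03] [0.58647835 0.66840349 0.5191156 ] 0.08528118709004198
```

View pics/s0.png

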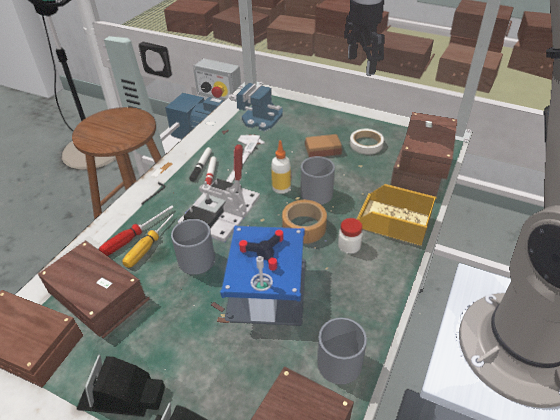

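View pics/d0.png

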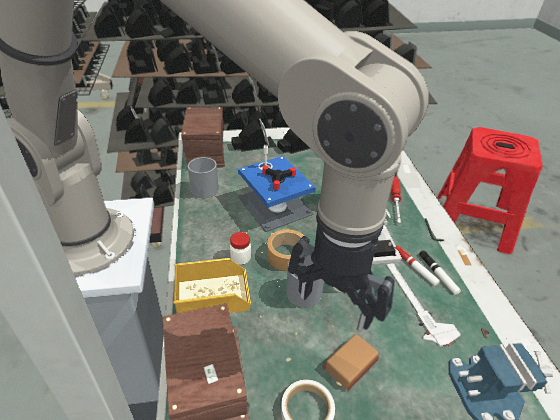

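The scene view shows the blue head at about (264,262), with red arm ends near (246,247), (278,237) and (273,265). The socket tip is at (260,260). There are three grey cups at (317,180), (193,246) and (342,350). The scene camera looks along -y, so the cup farthest to the robot's right is the one at (317,180), beside the glue bottle. Next I measure positions.

Run:
```python
from h import *
def blobs(m,n=30):
    k,l,s,c=cv2.connectedComponentsWithStats(m.astype(np.uint8));return [(c[i].round(1),s[i]) for i in range(1,k) if s[i][4]>=n]
for n in('scene','side'):
    f=load(n);P=cloud(f);hsv=cv2.cvtColor(f['frame'],cv2.COLOR_RGB2HSV);H,S,V=[hsv[...,i].astype(int) for i in range(3)]
    inb=(P[...,0]>.3)&(P[...,0]<1)&(np.abs(P[...,1])<.6)&(f['depth']>0)
    blue=(H>105)&(H<125)&(S>150)&(abs(P[...,2]-.099)<.008)&inb
    q=P[blue]; print(n,'bluetop z',np.median(q[:,2]) , cv2.minAreaRect((q[:,:2]*1000).astype(np.float32)))
    red=((H<8)|(H>172))&(S>150)&(V>90)&inb
    for c,s in blobs(red,15):
        p=onz(f,[c],.122)[0]; print(' red',c,s[4],p.round(4),P[int(c[1]),int(c[0])].round(3))
    # objects by height: gray cups, z 0.085..0.095
    rim=(S<60)&(abs(P[...,2]-.088)<.006)&inb
    for c,s in blobs(rim,30):
        print(' gray',c,s)
    for nm,m in(('glue',(H>5)&(H<18)&(S>170)&(P[...,2]>.11)),('brown tape',(H>8)&(H<20)&(abs(P[...,2]-.043)<.006))):
        for c,s in blobs(m&inb,20): 
            print(' ',nm,c,s,P[int(c[1]),int(c[0])].round(3))
    # cup circle fit using rim points
for n in('scene','side'):
    f=load(n);P=cloud(f);S=cv2.cvtColor(f['frame'],cv2.COLOR_RGB2HSV)[...,1]
    m=(abs(P[...,2]-.088)<.005)&(S<60)&(P[...,0]>.3)&(P[...,0]<1)&(np.abs(P[...,1])<.6)
    k,l,s,c=cv2.connectedComponentsWithStats(cv2.dilate(m.astype(np.uint8),np.ones((5,5))))
    for i in range(1,k):
        q=P[(l==i)&m]
        if len(q)>40:
            A=np.c_[2*q[:,:2],np.ones(len(q))];x=np.linalg.lstsq(A,(q[:,:2]**2).sum(1),rcond=None)[0]
            print(n,c[i].round(),len(q),'circle',x[:2].round(4),np.sqrt(x[2]+x[0]**2+x[1]**2).round(4))
```

```text
scene bluetop z 0.10054100026333213 ((489.5113220214844, 81.71691131591797), (141.2869873046875, 168.6243133544922), 21.647886276245117)
 red [207.6 180.8] 17 [ 0.6964 -0.0489  0.122 ] [ 0.778 -0.15   0.02 ]
 red [351.2 226.7] 283 [ 0.3644 -0.0462  0.122 ] [ 0.38  -0.101  0.068]
 red [136.5 228.9] 57 [0.7446 0.1359 0.122 ] [0.828 0.067 0.027]
 red [116.7 241.7] 424 [0.7576 0.18   0.122 ] [0.843 0.118 0.027]
 red [279.2 233.6] 47 [0.4839 0.0295 0.122 ] [0.484 0.03  0.124]
 red [242.6 245.3] 62 [0.533  0.0861 0.122 ] [0.533 0.087 0.124]
 red [272.2 263.2] 83 [0.4624 0.1021 0.122 ] [0.462 0.104 0.125]
 gray [250.1  91.2] [242  84  20  16 115]
 gray [280.6 163.2] [272 156  18  13 124]
 gray [317.9 167.6] [301 156  34  25 310]
 gray [235.4 191. ] [231 185  11  12  37]
 gray [190.8 233.7] [171 219  40  31 391]
 gray [328.8 333.4] [318 317  31  43 248]
 gray [165.3 411.2] [161 403  10  17  34]
  glue [279.4 152.7] [276 150   8   6  25] [ 0.603 -0.211  0.119]
  brown tape [403.8 176.3] [392 173  24   8  53] [ 0.331 -0.344  0.041]
  brown tape [400.  196.9] [396 194   9   6  21] [ 0.317 -0.26
[... 921 characters left out ...]
41]
 gray [522.1 363.4] [507 343  31  43 300]
 gray [512.8 365.1] [498 344  29  43 184]
  brown tape [215.5 155.7] [205 154  19   5  44] [0.333 0.293 0.043]
  brown tape [280.9 242.7] [267 229  37  33 369] [ 0.481 -0.078  0.015]
scene [256.  93.] 128 circle [ 0.8089 -0.4843] 0.0332
scene [281. 162.] 109 circle [ 0.6031 -0.2186] 0.0181
scene [318. 168.] 283 circle [ 0.5126 -0.2321] 0.0379
scene [234. 190.] 41 circle [ 0.6505 -0.0807] 0.0123
scene [191. 234.] 344 circle [0.6632 0.0755] 0.038
scene [262. 283.] 41 circle [0.4731 0.1275] 0.0114
scene [329. 334.] 228 circle [0.2977 0.1752] 0.0378
side [210. 165.] 81 circle [0.2963 0.1727] 0.0383
side [517. 362.] 452 circle [ 0.8277 -0.4844] 0.0243
```

Run:
```python
from h import *
for n in('scene','side'):
    f=load(n);P=cloud(f);hsv=cv2.cvtColor(f['frame'],cv2.COLOR_RGB2HSV);H,S,V=[hsv[...,i].astype(int) for i in range(3)]
    near=np.hypot(P[...,0]-.49,P[...,1]-.08)<.12
    red=((H<8)|(H>172))&(S>150)&near&(P[...,2]>.1)
    k,l,s,c=cv2.connectedComponentsWithStats(red.astype(np.uint8))
    C=[]
    for i in range(1,k):
        q=P[l==i]
        if len(q)<15: continue
        t=q[q[:,2]>.119]; mid=(t[:,:2].max(0)+t[:,:2].min(0))/2; C.append(mid); print(n,'red',len(t),t[:,2].max().round(4),mid.round(4),np.ptp(t[:,:2],0).round(3))
    C=np.array(C);A=np.c_[2*C,np.ones(3)];x=np.linalg.solve(A,(C**2).sum(1));print(' axis',x[:2],np.sqrt(x[2]+x[:2]@x[:2]))
    print(' angles',np.degrees(np.arctan2(*(C-x[:2]).T[::-1])))
    t=P[near&(P[...,2]>.135)&(f['depth']>0)];v,u=np.where(near&(P[...,2]>.135)&(f['depth']>0));print(' driver',len(t),t[:,2].max(),np.median(t,0),t[t[:,2]>.15].mean(0), u.min(),u.max(),v.min(),v.max())
    cup=np.hypot(P[...,0]-.513,P[...,1]+.232)<.05
    t=P[cup&(P[...,2]>.08)&(P[...,2]<.1)];
    if len(t): print(' cup',len(t),t[:,2].max(),t.min(0),t.max(0))
    g=P[(np.hypot(P[...,0]-.603,P[...,1]+.22)<.04)&(P[...,2]>.03)]
    if len(g):print(' glue',g.min(0),g.max(0))
```

```text
scene red 36 0.1265 [0.4849 0.0283] [0.013 0.014]
scene red 41 0.1264 [0.5345 0.0822] [0.013 0.012]
scene red 53 0.1261 [0.4639 0.0985] [0.016 0.013]
 axis [0.49436499 0.06938657] 0.04214946786900384
 angles [-102.95331704   17.64852654  136.31506074]
 driver 89 0.16543120410281664 [0.46790696 0.13571969 0.15754371] [0.46844611 0.13425333 0.15914397] 257 263 256 270
 cup 357 0.09598927069110585 [ 0.47274444 -0.27582401  0.08002889] [ 0.55247729 -0.1911913   0.09598927]
 glue [ 0.57948429 -0.23767913  0.03000942] [ 0.62448312 -0.19454447  0.14772434]
side red 18 0.1246 [0.4637 0.0946] [0.012 0.013]
side red 19 0.1246 [0.5346 0.078 ] [0.013 0.013]
side red 25 0.1259 [0.4847 0.0302] [0.013 0.021]
 axis [0.4951605  0.06924845] 0.04040421899468854
 angles [ 141.08026068   12.50825345 -104.9389656 ]
 driver 37 0.16401565984734368 [0.46858632 0.13017912 0.15513238] [0.46891124 0.13143394 0.15844106] 264 267 145 155
 cup 83 0.09145061941102339 [ 0.47278832 -0.27165846  0.08007258] [ 0.53834021 -0.19480177  0.09145062]
```

Call:
{"name": "arm_command", "arguments": {
  "rows": [
    {"fingers": -1, "az": 6.8},
    {"fingers": -1, "az": 6.8},
    {"fingers": -1, "az": 6.8},
    {"fingers": -1, "az": 6.8},
    {"fingers": -1, "az": 6.8},
    {"fingers": -1, "az": 6.8},
    {"fingers": -1, "az": 6.8},
    {"fingers": -1}
  ]
}}

```text
validation failed for argument at $.ro...
```

Wheel axis is at (0.4945, 0.0675) and the driver at (0.4685, 0.1325). They are 70 mm apart at 111.8°, which matches the spec. The move was rejected, so I'll retry with every field given.

Call:
{"name": "arm_command", "arguments": {
  "rows": [
    {"fingers": -1, "x": 0, "y": 0, "z": 0, "ax": 0, "ay": 0, "az": 6.8},
    {"fingers": -1, "x": 0, "y": 0, "z": 0, "ax": 0, "ay": 0, "az": 6.8},
    {"fingers": -1, "x": 0, "y": 0, "z": 0, "ax": 0, "ay": 0, "az": 6.8},
    {"fingers": -1, "x": 0, "y": 0, "z": 0, "ax": 0, "ay": 0, "az": 6.8},
    {"fingers": -1, "x": 0, "y": 0, "z": 0, "ax": 0, "ay": 0, "az": 6.8},
    {"fingers": -1, "x": 0, "y": 0, "z": 0, "ax": 0, "ay": 0, "az": 6.8},
    {"fingers": -1, "x": 0, "y": 0, "z": 0, "ax": 0, "ay": 0, "az": 6.8}
  ]
}}

```text
clock: 0.68
tcp_pos: [0.4983, -0.4549, 0.2497]
orientation: [-3.141, 0.009, 0.001]
contact_force: [-0.7, 0.2, 0.9]
grip_width: 0.0007
gripper_force: 0.0
```

Call:
{"name": "arm_command", "arguments": {
  "rows": [
    {"fingers": -1, "x": -0.0036, "y": -0.039, "z": 0, "ax": 0, "ay": 0, "az": 0},
    {"fingers": -1, "x": -0.0036, "y": -0.039, "z": 0, "ax": 0, "ay": 0, "az": 0},
    {"fingers": -1, "x": -0.0036, "y": -0.039, "z": 0, "ax": 0, "ay": 0, "az": 0},
    {"fingers": -1, "x": -0.0036, "y": -0.039, "z": 0, "ax": 0, "ay": 0, "az": 0},
    {"fingers": -1, "x": -0.0036, "y": -0.039, "z": 0, "ax": 0, "ay": 0, "az": 0},
    {"fingers": -1, "x": -0.0036, "y": -0.039, "z": 0, "ax": 0, "ay": 0, "az": 0},
    {"fingers": -1, "x": -0.0036, "y": -0.039, "z": 0, "ax": 0, "ay": 0, "az": 0},
    {"fingers": -1, "x": -0.0036, "y": -0.039, "z": 0, "ax": 0, "ay": 0, "az": 0},
    {"fingers": -1, "x": -0.0036, "y": -0.039, "z": 0, "ax": 0, "ay": 0, "az": 0},
    {"fingers": -1, "x": -0.0036, "y": -0.039, "z": 0, "ax": 0, "ay": 0, "az": 0}
  ]
}}

```text
clock: 1.52
tcp_pos: [0.4617, -0.0634, 0.2502]
orientation: [3.141, -0.0, -0.0]
contact_force: [0.7, 0.0, 0.3]
grip_width: 0.0003
gripper_force: 0.0
```

Call:
{"name": "arm_command", "arguments": {
  "rows": [
    {"fingers": -1, "x": 0, "y": -0.039, "z": 0, "ax": 0, "ay": 0, "az": 0},
    {"fingers": -1, "x": 0, "y": -0.039, "z": 0, "ax": 0, "ay": 0, "az": 0},
    {"fingers": -1, "x": 0, "y": -0.039, "z": 0, "ax": 0, "ay": 0, "az": 0},
    {"fingers": -1, "x": 0, "y": 0, "z": 0.03, "ax": 0, "ay": 0, "az": 0},
    {"fingers": -1, "x": 0, "y": 0, "z": 0.03, "ax": 0, "ay": 0, "az": 0},
    {"fingers": -1, "x": 0, "y": 0, "z": 0.02, "ax": 0, "ay": 0, "az": 0},
    {"fingers": -1, "x": 0, "y": 0, "z": 0, "ax": 0, "ay": 0, "az": 0}
  ]
}}

```text
clock: 2.1
tcp_pos: [0.4594, 0.0515, 0.1666]
orientation: [3.14, 0.002, -0.012]
contact_force: [-0.4, -0.6, 0.5]
grip_width: -0.0002
gripper_force: 0.0
```

Run:
```python
from h import *
a=grab('scene')['frame'];b=grab('side')['frame']; 
w=np.hstack([cv2.resize(a[150:330,180:360],None,fx=2.2,fy=2.2),cv2.resize(b[90:270,190:370],None,fx=2.2,fy=2.2)])
cv2.imwrite('pics/a1.png',w[:,:,::-1])
o=r.get_obs();print(o['clock'],o['tcp_pos'],o['joints'])
```

```text
2.2 [0.46210873 0.05169999 0.17015808] [-0.17261776  0.24196494 -0.08354716  2.11572772  0.02815819  0.78664072
 -1.84457911]
```

View pics/a1.png

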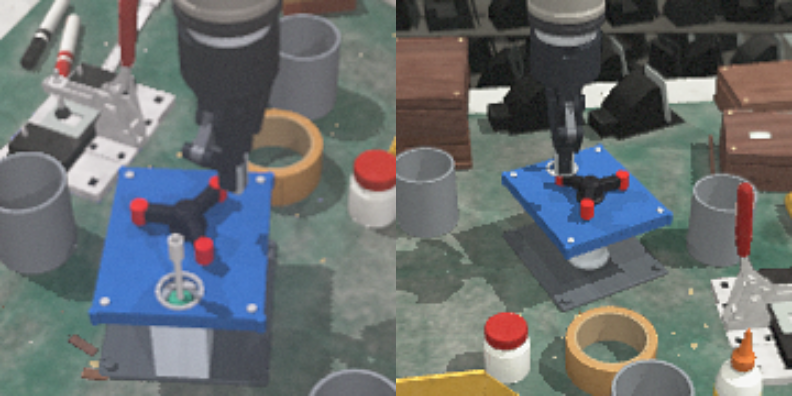

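The left panel (scene) shows the shut fingers at about (240,185), in the gap behind the 257° arm. The driver at (178,250) is still down and well clear of the gripper. I'm lowering into the gap.

Call:
{"name": "arm_command", "arguments": {
  "rows": [
    {"fingers": -1, "x": 0, "y": 0, "z": 0.015, "ax": 0, "ay": 0, "az": 0},
    {"fingers": -1, "x": 0, "y": 0, "z": 0.015, "ax": 0, "ay": 0, "az": 0},
    {"fingers": -1, "x": 0, "y": 0, "z": 0.01, "ax": 0, "ay": 0, "az": 0},
    {"fingers": -1, "x": 0, "y": 0, "z": 0, "ax": 0, "ay": 0, "az": 0}
  ]
}}

```text
clock: 2.53
tcp_pos: [0.4622, 0.0516, 0.1299]
orientation: [3.141, -0.001, -0.002]
contact_force: [-0.7, 0.6, 0.2]
grip_width: -0.0003
gripper_force: 0.0
```

Run:
```python
import numpy as np
# waypoints on the circle r=36 about the axis, 5 deg steps: world dx,dy
c=np.array([.4945,.0675])
for a in range(205,425,10):
    t=np.radians([a,a+5]);p=c+.036*np.c_[np.cos(t),np.sin(t)]
    print(a,(p[0]*1000).round(1),'tool step/5deg',((p[1]-p[0])*[1000,-1000]).round(1))
```

```text
205 [461.9  52.3] tool step/5deg [1.5 2.8]
215 [465.   46.9] tool step/5deg [1.9 2.5]
225 [469.  42.] tool step/5deg [2.3 2.1]
235 [473.9  38. ] tool step/5deg [2.6 1.7]
245 [479.3  34.9] tool step/5deg [2.9 1.2]
255 [485.2  32.7] tool step/5deg [3.1 0.7]
265 [491.4  31.6] tool step/5deg [3.1 0.1]
275 [497.6  31.6] tool step/5deg [ 3.1 -0.4]
285 [503.8  32.7] tool step/5deg [ 3.  -0.9]
295 [509.7  34.9] tool step/5deg [ 2.8 -1.5]
305 [515.1  38. ] tool step/5deg [ 2.5 -1.9]
315 [520.  42.] tool step/5deg [ 2.1 -2.3]
325 [524.   46.9] tool step/5deg [ 1.7 -2.6]
335 [527.1  52.3] tool step/5deg [ 1.2 -2.9]
345 [529.3  58.2] tool step/5deg [ 0.7 -3.1]
355 [530.4  64.4] tool step/5deg [ 0.1 -3.1]
365 [530.4  70.6] tool step/5deg [-0.4 -3.1]
375 [529.3  76.8] tool step/5deg [-0.9 -3. ]
385 [527.1  82.7] tool step/5deg [-1.5 -2.8]
395 [524.   88.1] tool step/5deg [-1.9 -2.5]
405 [520.  93.] tool step/5deg [-2.3 -2.1]
415 [515.1  97. ] tool step/5deg [-2.6 -1.7]
```

Call:
{"name": "arm_command", "arguments": {
  "rows": [
    {"fingers": -1, "x": 0.0015, "y": 0.0028, "z": 0, "ax": 0, "ay": 0, "az": 0},
    {"fingers": -1, "x": 0.0016, "y": 0.0026, "z": 0, "ax": 0, "ay": 0, "az": 0},
    {"fingers": -1, "x": 0.0019, "y": 0.0025, "z": 0, "ax": 0, "ay": 0, "az": 0},
    {"fingers": -1, "x": 0.0021, "y": 0.0023, "z": 0, "ax": 0, "ay": 0, "az": 0},
    {"fingers": -1, "x": 0.0023, "y": 0.0021, "z": 0, "ax": 0, "ay": 0, "az": 0},
    {"fingers": -1, "x": 0.0025, "y": 0.0019, "z": 0, "ax": 0, "ay": 0, "az": 0},
    {"fingers": -1, "x": 0.0026, "y": 0.0017, "z": 0, "ax": 0, "ay": 0, "az": 0},
    {"fingers": -1, "x": 0.0028, "y": 0.0014, "z": 0, "ax": 0, "ay": 0, "az": 0}
  ]
}}

```text
clock: 3.2
tcp_pos: [0.4792, 0.0371, 0.1305]
orientation: [-3.139, -0.004, 0.002]
contact_force: [-4.3, 8.3, 0.4]
grip_width: 0.0002
gripper_force: 3.7
```

```bash
cat >> h.py <<'E'
def status(n='scene'):
    f=grab(n);P=cloud(f);hsv=cv2.cvtColor(f['frame'],cv2.COLOR_RGB2HSV);H,S,V=[hsv[...,i].astype(int) for i in range(3)]
    c=np.array([.4945,.0675])
    q=P[((H<8)|(H>172))&(S>150)&(abs(P[...,2]-.122)<.008)&(np.hypot(P[...,0]-c[0],P[...,1]-c[1])<.055)][:,:2]-c
    a=np.degrees(np.arctan2(q[:,1],q[:,0]))%360; h=np.histogram(a,36,(0,360))[0]
    d=P[(np.hypot(P[...,0]-.4685,P[...,1]-.1325)<.012)&(P[...,2]<.25)]
    o=r.get_obs();print('red deg',[(10*i,int(h[i])) for i in range(36) if h[i]],'tip z',d[:,2].max().round(4),'clock',o['clock'],'F',o['contact_force'].round(1),'tcp',o['tcp_pos'].round(4))
E
python3 -c "from h import *;status()"
```

```text
red deg [(20, 6), (30, 31), (40, 16), (130, 1), (140, 38), (150, 22)] tip z 0.1665 clock 3.25 F [-2.5  3.2 -0.3] tcp [0.4795 0.0365 0.1304]
```

Contact is made and the wheel has turned about 18° at roughly 3 N. The next 30° is certain to be free, then I go slower.

Call:
{"name": "arm_command", "arguments": {
  "rows": [
    {"fingers": -1, "x": 0.0029, "y": 0.0012, "z": 0, "ax": 0, "ay": 0, "az": 0},
    {"fingers": -1, "x": 0.003, "y": 0.001, "z": 0, "ax": 0, "ay": 0, "az": 0},
    {"fingers": -1, "x": 0.0031, "y": 0.0007, "z": 0, "ax": 0, "ay": 0, "az": 0},
    {"fingers": -1, "x": 0.0031, "y": 0.0004, "z": 0, "ax": 0, "ay": 0, "az": 0},
    {"fingers": -1, "x": 0.0031, "y": 0.0001, "z": 0, "ax": 0, "ay": 0, "az": 0},
    {"fingers": -1, "x": 0.0031, "y": -0.0001, "z": 0, "ax": 0, "ay": 0, "az": 0}
  ]
}}

```text
clock: 3.75
tcp_pos: [0.4954, 0.031, 0.1295]
orientation: [3.141, 0.0, -0.01]
contact_force: [-7.8, 1.5, 1.9]
grip_width: 0.0004
gripper_force: 2.9
```

Call:
{"name": "arm_command", "arguments": {
  "rows": [
    {"fingers": -1, "x": 0.0016, "y": -0.0002, "z": 0, "ax": 0, "ay": 0, "az": 0},
    {"fingers": -1, "x": 0.0015, "y": -0.0002, "z": 0, "ax": 0, "ay": 0, "az": 0},
    {"fingers": -1, "x": 0.0015, "y": -0.0003, "z": 0, "ax": 0, "ay": 0, "az": 0},
    {"fingers": -1, "x": 0.0015, "y": -0.0004, "z": 0, "ax": 0, "ay": 0, "az": 0},
    {"fingers": -1, "x": 0.0015, "y": -0.0005, "z": 0, "ax": 0, "ay": 0, "az": 0},
    {"fingers": -1, "x": 0.0015, "y": -0.0005, "z": 0, "ax": 0, "ay": 0, "az": 0}
  ]
}}

```text
clock: 4.25
tcp_pos: [0.5041, 0.0324, 0.1294]
orientation: [3.14, -0.0, -0.011]
contact_force: [-6.1, -0.9, 1.3]
grip_width: 0.0002
gripper_force: 3.3
```

```bash
python3 -c "from h import *;status()"
```

```text
red deg [(60, 11), (70, 35), (80, 15), (170, 1), (180, 40), (190, 12), (200, 1), (300, 7), (310, 20), (320, 9)] tip z 0.166 clock 4.3 F [-6.5 -1.7 -0.7] tcp [0.5046 0.0325 0.1294]
```

Call:
{"name": "arm_command", "arguments": {
  "rows": [
    {"fingers": -1, "x": 0.0015, "y": -0.0005, "z": 0, "ax": 0, "ay": 0, "az": 0},
    {"fingers": -1, "x": 0.0014, "y": -0.0006, "z": 0, "ax": 0, "ay": 0, "az": 0},
    {"fingers": -1, "x": 0.0014, "y": -0.0007, "z": 0, "ax": 0, "ay": 0, "az": 0},
    {"fingers": -1, "x": 0.0014, "y": -0.0007, "z": 0, "ax": 0, "ay": 0, "az": 0}
  ]
}}

```text
clock: 4.63
tcp_pos: [0.5102, 0.0345, 0.1295]
orientation: [3.14, -0.001, -0.009]
contact_force: [-5.9, -2.5, 2.2]
grip_width: -0.0003
gripper_force: 3.0
```

Call:
{"name": "arm_command", "arguments": {
  "rows": [
    {"fingers": -1, "x": 0.0013, "y": -0.0008, "z": 0, "ax": 0, "ay": 0, "az": 0},
    {"fingers": -1, "x": 0.0013, "y": -0.0008, "z": 0, "ax": 0, "ay": 0, "az": 0},
    {"fingers": -1, "x": 0.0013, "y": -0.0009, "z": 0, "ax": 0, "ay": 0, "az": 0},
    {"fingers": -1, "x": 0.0013, "y": -0.0009, "z": 0, "ax": 0, "ay": 0, "az": 0}
  ]
}}

```text
clock: 4.97
tcp_pos: [0.5157, 0.0375, 0.1296]
orientation: [3.139, -0.001, -0.009]
contact_force: [-5.2, -3.7, 2.4]
grip_width: 0.0003
gripper_force: 3.0
```

Call:
{"name": "arm_command", "arguments": {
  "rows": [
    {"fingers": -1, "x": 0.0012, "y": -0.001, "z": 0, "ax": 0, "ay": 0, "az": 0},
    {"fingers": -1, "x": 0.0012, "y": -0.001, "z": 0, "ax": 0, "ay": 0, "az": 0},
    {"fingers": -1, "x": 0.0011, "y": -0.0011, "z": 0, "ax": 0, "ay": 0, "az": 0},
    {"fingers": -1, "x": 0.0011, "y": -0.0011, "z": 0, "ax": 0, "ay": 0, "az": 0}
  ]
}}

```text
clock: 5.3
tcp_pos: [0.5207, 0.0415, 0.1297]
orientation: [3.139, -0.002, -0.007]
contact_force: [-5.4, -3.7, 1.7]
grip_width: 0.0003
gripper_force: 3.2
```

Call:
{"name": "arm_command", "arguments": {
  "rows": [
    {"fingers": -1, "x": 0.001, "y": -0.0012, "z": 0, "ax": 0, "ay": 0, "az": 0},
    {"fingers": -1, "x": 0.001, "y": -0.0012, "z": 0, "ax": 0, "ay": 0, "az": 0},
    {"fingers": -1, "x": 0.0009, "y": -0.0013, "z": 0, "ax": 0, "ay": 0, "az": 0},
    {"fingers": -1, "x": 0.0009, "y": -0.0013, "z": 0, "ax": 0, "ay": 0, "az": 0}
  ]
}}

```text
clock: 5.63
tcp_pos: [0.5239, 0.0465, 0.1296]
orientation: [3.139, -0.002, -0.009]
contact_force: [-6.4, -3.7, 2.8]
grip_width: 0.0001
gripper_force: 3.7
```

Call:
{"name": "arm_command", "arguments": {
  "rows": [
    {"fingers": -1, "x": 0.0008, "y": -0.0013, "z": 0, "ax": 0, "ay": 0, "az": 0},
    {"fingers": -1, "x": 0.0008, "y": -0.0013, "z": 0, "ax": 0, "ay": 0, "az": 0},
    {"fingers": -1, "x": 0.0007, "y": -0.0014, "z": 0, "ax": 0, "ay": 0, "az": 0},
    {"fingers": -1, "x": 0.0006, "y": -0.0014, "z": 0, "ax": 0, "ay": 0, "az": 0}
  ]
}}

```text
clock: 5.97
tcp_pos: [0.5268, 0.0514, 0.1295]
orientation: [3.138, -0.002, -0.01]
contact_force: [-6.0, -5.0, 2.0]
grip_width: -0.0001
gripper_force: 3.7
```

```bash
python3 -c "from h import *;status();status('side')"
```

```text
red deg [(0, 25), (10, 15), (110, 10), (120, 23), (220, 6), (230, 26), (240, 10), (350, 6)] tip z 0.1652 clock 6.0167 F [-6.1 -4.4  1.1] tcp [0.527  0.0517 0.1295]
red deg [(110, 6), (120, 11), (130, 2), (230, 12), (240, 18), (250, 3)] tip z 0.1641 clock 6.0667 F [-5.7 -4.5  1.2] tcp [0.527  0.0517 0.1295]
```

Call:
{"name": "arm_command", "arguments": {
  "rows": [
    {"fingers": -1, "x": 0.0006, "y": -0.0015, "z": 0, "ax": 0, "ay": 0, "az": 0},
    {"fingers": -1, "x": 0.0005, "y": -0.0015, "z": 0, "ax": 0, "ay": 0, "az": 0},
    {"fingers": -1, "x": 0.0004, "y": -0.0015, "z": 0, "ax": 0, "ay": 0, "az": 0},
    {"fingers": -1, "x": 0.0004, "y": -0.0016, "z": 0, "ax": 0, "ay": 0, "az": 0}
  ]
}}

```text
clock: 6.4
tcp_pos: [0.5295, 0.057, 0.1296]
orientation: [3.138, -0.003, -0.007]
contact_force: [-4.5, -6.0, 1.5]
grip_width: -0.0001
gripper_force: 2.8
```

Call:
{"name": "arm_command", "arguments": {
  "rows": [
    {"fingers": -1, "x": 0.0003, "y": -0.0016, "z": 0, "ax": 0, "ay": 0, "az": 0},
    {"fingers": -1, "x": 0.0002, "y": -0.0016, "z": 0, "ax": 0, "ay": 0, "az": 0},
    {"fingers": -1, "x": 0.0001, "y": -0.0016, "z": 0, "ax": 0, "ay": 0, "az": 0},
    {"fingers": -1, "x": 0.0001, "y": -0.0016, "z": 0, "ax": 0, "ay": 0, "az": 0}
  ]
}}

```text
clock: 6.73
tcp_pos: [0.5314, 0.0631, 0.13]
orientation: [3.138, -0.004, -0.003]
contact_force: [-1.9, -6.3, 0.4]
grip_width: 0.0
gripper_force: 2.9
```

Call:
{"name": "arm_command", "arguments": {
  "rows": [
    {"fingers": -1, "x": -0.0001, "y": -0.0016, "z": 0, "ax": 0, "ay": 0, "az": 0},
    {"fingers": -1, "x": -0.0001, "y": -0.0016, "z": 0, "ax": 0, "ay": 0, "az": 0},
    {"fingers": -1, "x": -0.0002, "y": -0.0016, "z": 0, "ax": 0, "ay": 0, "az": 0},
    {"fingers": -1, "x": -0.0003, "y": -0.0016, "z": 0, "ax": 0, "ay": 0, "az": 0}
  ]
}}

```text
clock: 7.07
tcp_pos: [0.5313, 0.0696, 0.1303]
orientation: [3.138, -0.004, -0.001]
contact_force: [-0.2, -6.4, 0.6]
grip_width: 0.0003
gripper_force: 3.0
```

Call:
{"name": "arm_command", "arguments": {
  "rows": [
    {"fingers": -1, "x": -0.0004, "y": -0.0016, "z": 0, "ax": 0, "ay": 0, "az": 0},
    {"fingers": -1, "x": -0.0004, "y": -0.0015, "z": 0, "ax": 0, "ay": 0, "az": 0},
    {"fingers": -1, "x": -0.0005, "y": -0.0015, "z": 0, "ax": 0, "ay": 0, "az": 0},
    {"fingers": -1, "x": -0.0006, "y": -0.0015, "z": 0, "ax": 0, "ay": 0, "az": 0}
  ]
}}

```text
clock: 7.4
tcp_pos: [0.53, 0.0758, 0.1305]
orientation: [3.139, -0.004, 0.001]
contact_force: [1.4, -6.1, 0.2]
grip_width: 0.0001
gripper_force: 2.7
```

Call:
{"name": "arm_command", "arguments": {
  "rows": [
    {"fingers": -1, "x": -0.0006, "y": -0.0014, "z": 0, "ax": 0, "ay": 0, "az": 0},
    {"fingers": -1, "x": -0.0007, "y": -0.0014, "z": 0, "ax": 0, "ay": 0, "az": 0},
    {"fingers": -1, "x": -0.0008, "y": -0.0014, "z": 0, "ax": 0, "ay": 0, "az": 0},
    {"fingers": -1, "x": -0.0008, "y": -0.0013, "z": 0, "ax": 0, "ay": 0, "az": 0}
  ]
}}

```text
clock: 7.73
tcp_pos: [0.5275, 0.0814, 0.1306]
orientation: [3.139, -0.004, 0.002]
contact_force: [1.9, -6.9, 0.6]
grip_width: -0.0002
gripper_force: 2.9
```

```bash
python3 -c "from h import *;status();status('side')"
```

```text
red deg [(40, 10), (50, 40), (60, 9), (150, 4), (160, 42), (170, 12), (280, 15), (290, 18), (300, 4)] tip z 0.1664 clock 7.7833 F [ 1.9 -4.8  0.3] tcp [0.5274 0.0818 0.1306]
red deg [(50, 3), (60, 2), (160, 5), (170, 21), (180, 3), (280, 16), (290, 16), (300, 1)] tip z 0.1644 clock 7.8333 F [ 1.7 -6.   0. ] tcp [0.5274 0.0819 0.1306]
```

Call:
{"name": "arm_command", "arguments": {
  "rows": [
    {"fingers": -1, "x": -0.0009, "y": -0.0013, "z": 0, "ax": 0, "ay": 0, "az": 0},
    {"fingers": -1, "x": -0.0009, "y": -0.0013, "z": 0, "ax": 0, "ay": 0, "az": 0},
    {"fingers": -1, "x": -0.001, "y": -0.0012, "z": 0, "ax": 0, "ay": 0, "az": 0},
    {"fingers": -1, "x": -0.001, "y": -0.0012, "z": 0, "ax": 0, "ay": 0, "az": 0}
  ]
}}

```text
clock: 8.17
tcp_pos: [0.5242, 0.0864, 0.1306]
orientation: [3.139, -0.004, 0.003]
contact_force: [3.1, -6.4, -1.8]
grip_width: -0.0001
gripper_force: 3.1
```

Call:
{"name": "arm_command", "arguments": {
  "rows": [
    {"fingers": -1, "x": -0.0011, "y": -0.0011, "z": 0, "ax": 0, "ay": 0, "az": 0},
    {"fingers": -1, "x": -0.0011, "y": -0.0011, "z": 0, "ax": 0, "ay": 0, "az": 0},
    {"fingers": -1, "x": -0.0012, "y": -0.001, "z": 0, "ax": 0, "ay": 0, "az": 0},
    {"fingers": -1, "x": -0.0012, "y": -0.001, "z": 0, "ax": 0, "ay": 0, "az": 0}
  ]
}}

```text
clock: 8.5
tcp_pos: [0.5198, 0.0915, 0.1307]
orientation: [3.14, -0.003, 0.004]
contact_force: [3.0, -3.2, -1.8]
grip_width: -0.0001
gripper_force: 1.7
```

Call:
{"name": "arm_command", "arguments": {
  "rows": [
    {"fingers": -1, "x": 0.0015, "y": 0.0015, "z": 0, "ax": 0, "ay": 0, "az": 0},
    {"fingers": -1, "x": 0, "y": 0, "z": -0.035, "ax": 0, "ay": 0, "az": 0},
    {"fingers": -1, "x": -0.01, "y": 0.02, "z": 0, "ax": 0, "ay": 0, "az": 0},
    {"fingers": -1, "x": -0.01, "y": 0.02, "z": 0, "ax": 0, "ay": 0, "az": 0},
    {"fingers": -1, "x": -0.01, "y": 0.0185, "z": 0, "ax": 0, "ay": 0, "az": 0},
    {"fingers": -1, "x": 0, "y": 0, "z": 0, "ax": 0, "ay": 0, "az": 0}
  ]
}}

```text
clock: 9.0
tcp_pos: [0.4876, 0.0293, 0.1653]
orientation: [3.14, -0.007, -0.003]
contact_force: [-0.6, -1.2, -0.2]
grip_width: 0.0001
gripper_force: 0.0
```

```bash
python3 -c "from h import *;status();status('side')"
```

```text
red deg [(60, 2), (70, 29), (80, 24), (180, 30), (190, 25), (200, 5), (310, 15), (320, 20)] tip z 0.1807 clock 9.05 F [0.4 0.6 0.4] tcp [0.4888 0.0314 0.1654]
red deg [(180, 1), (190, 14), (200, 14), (300, 9), (310, 17), (320, 8)] tip z 0.1775 clock 9.1 F [-0.5 -0.9 -0.5] tcp [0.4896 0.0329 0.1656]
```

The driver has risen: the tip is now at about 0.179 m, up from 0.165. I'll get the tip position accurately and raise the tool with the fingers open.

Call:
{"name": "arm_command", "arguments": {
  "rows": [
    {"fingers": 1, "x": 0, "y": 0, "z": -0.04, "ax": 0, "ay": 0, "az": 0},
    {"fingers": 1, "x": 0, "y": 0, "z": -0.04, "ax": 0, "ay": 0, "az": 0},
    {"fingers": 1, "x": 0, "y": 0, "z": 0, "ax": 0, "ay": 0, "az": 0}
  ]
}}

```text
clock: 9.35
tcp_pos: [0.4941, 0.0354, 0.2523]
orientation: [-3.139, -0.002, -0.018]
contact_force: [0.6, -0.7, -0.3]
grip_width: 0.0353
gripper_force: 0.0
```

Run:
```python
from h import *
for n in('scene','side'):
    f=grab(n);P=cloud(f)
    m=(np.hypot(P[...,0]-.4685,P[...,1]-.1325)<.02)&(P[...,2]<.2)&(P[...,2]>.16)&(f['depth']>0)
    q=P[m];v,u=np.where(m);print(n,len(q),q[:,2].max(),((q.max(0)+q.min(0))/2).round(4),np.ptp(q,0).round(3), u.mean(),u.min(),u.max(),v.min(),v.max())
    # ray through middle of the socket at mid-height
    z=.168; vm=(v.min()+v.max())/2
    p=onz(f,[[u.mean(),v.mean()]],float(q[:,2].mean()));print('  ray',p.round(4),f['world_from_camera'][:3,3])
o=r.get_obs();print(o['clock'],o['tcp_pos'],o['orientation'])
```

```text
scene 80 0.18181343358057445 [0.4704 0.1382 0.1712] [0.012 0.012 0.021] 257.425 254 261 252 263
  ray [[0.4699 0.1392 0.1725]] [0.18422334 0.60242395 0.78692837]
side 29 0.17973343603522984 [0.4708 0.1387 0.1713] [0.011 0.014 0.017] 265.58620689655174 264 268 140 146
  ray [[0.4696 0.1363 0.1717]] [ 0.35211144 -0.81626082  0.75095715]
9.45 [0.49125811 0.03488555 0.24721535] [-3.14038433e+00 -2.47483781e-03 -6.96796875e-03]
```

Call:
{"name": "arm_command", "arguments": {
  "rows": [
    {"fingers": 1, "x": -0.007, "y": -0.034, "z": 0, "ax": 0, "ay": 0, "az": 0},
    {"fingers": 1, "x": -0.007, "y": -0.034, "z": 0, "ax": 0, "ay": 0, "az": 0},
    {"fingers": 1, "x": -0.007, "y": -0.034, "z": 0, "ax": 0, "ay": 0, "az": 0},
    {"fingers": 1, "x": 0, "y": 0, "z": 0, "ax": 0, "ay": 0, "az": 0},
    {"fingers": 1, "x": 0, "y": 0, "z": 0.02, "ax": 0, "ay": 0, "az": 0},
    {"fingers": 1, "x": 0, "y": 0, "z": 0, "ax": 0, "ay": 0, "az": 0},
    {"fingers": 1, "x": 0, "y": 0, "z": 0, "ax": 0, "ay": 0, "az": 0}
  ]
}}

```text
clock: 10.03
tcp_pos: [0.4674, 0.1354, 0.2238]
orientation: [3.14, 0.001, -0.006]
contact_force: [0.3, -0.5, 0.4]
grip_width: 0.0855
gripper_force: 0.0
```

Run:
```python
from h import *
a=grab('wrist','w1.png');b=grab('side')['frame']
cv2.imwrite('pics/w1.png',np.hstack([cv2.resize(a['frame'],(480,360)),cv2.resize(b[60:200,200:320],(309,360))])[:,:,::-1])
P=cloud(a);m=(np.hypot(P[...,0]-.4695,P[...,1]-.136)<.014)&(P[...,2]<.2)&(P[...,2]>.16)&(a['depth']>0);q=P[m]
print(len(q)); 
if len(q): print(q.max(0),q.min(0),(q.max(0)+q.min(0))/2)
o=r.get_obs();print(o['clock'],o['tcp_pos'],o['orientation'],o['grip_width'])
```

```text
463
[0.47817409 0.14541034 0.17886221] [0.46607144 0.1337528  0.1600874 ] [0.47212277 0.13958157 0.16947481]
10.1333 [0.46860433 0.13533455 0.22521839] [ 3.14136028e+00 -5.90575915e-04 -1.31791140e-03] 0.08544227734878242
```

View pics/w1.png

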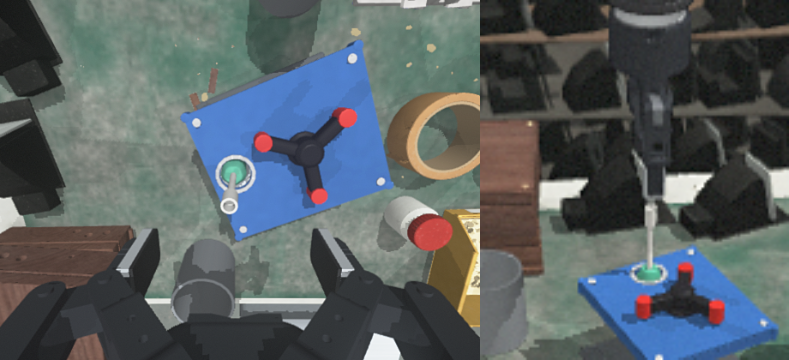

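The wrist view shows the lifted driver at about (230,200), between the open fingers, and the wheel clear of it. The tip measures about (0.471, 0.139), so I correct by 2–3 mm, descend and grip.

Call:
{"name": "arm_command", "arguments": {
  "rows": [
    {"fingers": 1, "x": 0.002, "y": -0.003, "z": 0.021, "ax": 0, "ay": 0, "az": 0},
    {"fingers": 1, "x": 0, "y": 0, "z": 0.021, "ax": 0, "ay": 0, "az": 0},
    {"fingers": 1, "x": 0, "y": 0, "z": 0.021, "ax": 0, "ay": 0, "az": 0},
    {"fingers": 1, "x": 0, "y": 0, "z": 0, "ax": 0, "ay": 0, "az": 0}
  ]
}}

```text
clock: 10.47
tcp_pos: [0.4688, 0.1374, 0.1596]
orientation: [3.14, -0.001, -0.008]
contact_force: [-0.8, -2.2, -0.5]
grip_width: 0.0855
gripper_force: 0.0
```

Call:
{"name": "arm_command", "arguments": {
  "rows": [
    {"fingers": -1, "x": 0, "y": 0, "z": 0, "ax": 0, "ay": 0, "az": 0},
    {"fingers": -1, "x": 0, "y": 0, "z": 0, "ax": 0, "ay": 0, "az": 0},
    {"fingers": -1, "x": 0, "y": 0, "z": 0, "ax": 0, "ay": 0, "az": 0},
    {"fingers": -1, "x": 0, "y": 0, "z": 0, "ax": 0, "ay": 0, "az": 0},
    {"fingers": -1, "x": 0, "y": 0, "z": 0, "ax": 0, "ay": 0, "az": 0},
    {"fingers": -1, "x": 0, "y": 0, "z": 0, "ax": 0, "ay": 0, "az": 0},
    {"fingers": -1, "x": 0, "y": 0, "z": 0, "ax": 0, "ay": 0, "az": 0},
    {"fingers": -1, "x": 0, "y": 0, "z": 0, "ax": 0, "ay": 0, "az": 0}
  ],
  "grip_force": 35
}}

```text
clock: 11.13
tcp_pos: [0.4707, 0.1382, 0.1625]
orientation: [3.141, -0.001, 0.0]
contact_force: [0.3, -1.5, 2.2]
grip_width: 0.0108
gripper_force: 34.0
```

Call:
{"name": "arm_command", "arguments": {
  "rows": [
    {"fingers": -1, "x": 0, "y": 0, "z": -0.008, "ax": 0, "ay": 0, "az": 0},
    {"fingers": -1, "x": 0, "y": 0, "z": -0.008, "ax": 0, "ay": 0, "az": 0},
    {"fingers": -1, "x": 0, "y": 0, "z": -0.008, "ax": 0, "ay": 0, "az": 0},
    {"fingers": -1, "x": 0, "y": 0, "z": -0.008, "ax": 0, "ay": 0, "az": 0}
  ]
}}

```text
clock: 11.47
tcp_pos: [0.4706, 0.1385, 0.1953]
orientation: [-3.142, -0.0, -0.0]
contact_force: [-0.2, -0.1, -1.7]
grip_width: 0.011
gripper_force: 34.4
```

Call:
{"name": "arm_command", "arguments": {
  "rows": [
    {"fingers": -1, "x": 0, "y": 0, "z": -0.012, "ax": 0, "ay": 0, "az": 0},
    {"fingers": -1, "x": 0, "y": 0, "z": -0.012, "ax": 0, "ay": 0, "az": 0},
    {"fingers": -1, "x": 0, "y": 0, "z": -0.012, "ax": 0, "ay": 0, "az": 0},
    {"fingers": -1, "x": 0, "y": 0, "z": -0.012, "ax": 0, "ay": 0, "az": 0},
    {"fingers": -1, "x": 0, "y": 0, "z": -0.012, "ax": 0, "ay": 0, "az": 0},
    {"fingers": -1, "x": 0, "y": 0, "z": -0.012, "ax": 0, "ay": 0, "az": 0},
    {"fingers": -1, "x": 0, "y": 0, "z": -0.012, "ax": 0, "ay": 0, "az": 0},
    {"fingers": -1, "x": 0, "y": 0, "z": -0.012, "ax": 0, "ay": 0, "az": 0},
    {"fingers": -1, "x": 0, "y": 0, "z": 0, "ax": 0, "ay": 0, "az": 0}
  ]
}}

```text
clock: 12.22
tcp_pos: [0.4718, 0.1395, 0.2935]
orientation: [-3.139, -0.0, -0.008]
contact_force: [-0.0, 0.4, -0.5]
grip_width: 0.0107
gripper_force: 34.1
```

Run:
```python
from h import *
a=grab('scene')['frame'];b=grab('side')['frame']
cv2.imwrite('pics/l1.png',np.hstack([cv2.resize(a[100:320,160:360],(364,400)),cv2.resize(b[20:240,160:360],(364,400))])[:,:,::-1])
for n in('scene','side'):
    f=load(n);P=cloud(f);o=r.get_obs();t=o['tcp_pos']
    m=(np.hypot(P[...,0]-t[0],P[...,1]-t[1])<.05)&(P[...,2]<t[2]-.02)&(P[...,2]>.135)&(f['depth']>0)
    hsv=cv2.cvtColor(f['frame'],cv2.COLOR_RGB2HSV);g=m&(hsv[...,0]>60)&(hsv[...,0]<95)&(hsv[...,1]>90)
    q=P[g];print(n,len(q)); 
    if len(q): print(q.min(0).round(4),q.max(0).round(4),[q[abs(q[:,2]-z)<.006].mean(0).round(4) for z in(.155,.175,.195)])
print(o['clock'],t,o['orientation'],o['contact_force'])
```

```text
scene 492
[0.4573 0.131  0.1624] [0.4815 0.1514 0.2406] [array([nan, nan, nan]), array([0.4657, 0.1457, 0.1748]), array([0.4654, 0.1456, 0.1949])]
side 266
[0.457  0.1209 0.1601] [0.4811 0.1457 0.2368] [array([0.4622, 0.1306, 0.1601]), array([0.4686, 0.1288, 0.1756]), array([0.4678, 0.128 , 0.1952])]
12.3167 [0.47067901 0.1389221  0.29091431] [-3.14075521e+00 -3.73900576e-04 -2.20183544e-03] [ 0.10946075 -0.41094    -0.99131895]<stdin>:9: RuntimeWarning: Mean of empty slice.
  ret = um.true_divide(
```

View pics/l1.png

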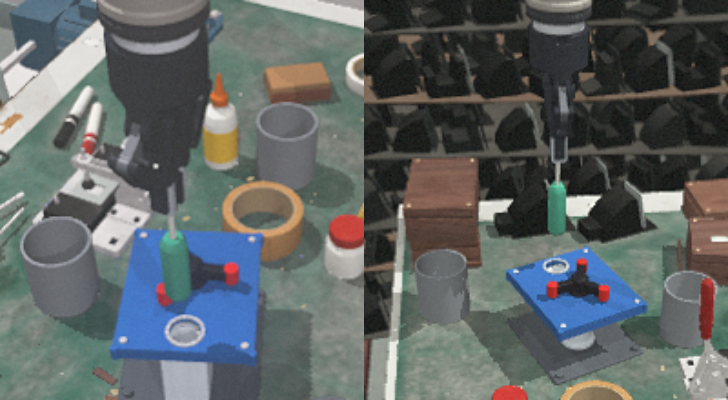

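The driver is clear of the bore and hangs vertically in both views. Its handle end is at z≈0.160, which is 0.131 below the TCP. The target cup, beside the glue, has its centre at (0.513, -0.233), so I carry it over.

Call:
{"name": "arm_command", "arguments": {
  "rows": [
    {"fingers": -1, "x": 0.001, "y": 0.015, "z": 0, "ax": 0, "ay": 0, "az": 0},
    {"fingers": -1, "x": 0.004, "y": 0.03, "z": 0, "ax": 0, "ay": 0, "az": 0},
    {"fingers": -1, "x": 0.004, "y": 0.03, "z": 0, "ax": 0, "ay": 0, "az": 0},
    {"fingers": -1, "x": 0.004, "y": 0.03, "z": 0, "ax": 0, "ay": 0, "az": 0},
    {"fingers": -1, "x": 0.004, "y": 0.03, "z": 0, "ax": 0, "ay": 0, "az": 0},
    {"fingers": -1, "x": 0.004, "y": 0.03, "z": 0, "ax": 0, "ay": 0, "az": 0},
    {"fingers": -1, "x": 0.004, "y": 0.03, "z": 0, "ax": 0, "ay": 0, "az": 0},
    {"fingers": -1, "x": 0.004, "y": 0.03, "z": 0, "ax": 0, "ay": 0, "az": 0},
    {"fingers": -1, "x": 0.004, "y": 0.03, "z": 0, "ax": 0, "ay": 0, "az": 0},
    {"fingers": -1, "x": 0.004, "y": 0.03, "z": 0, "ax": 0, "ay": 0, "az": 0}
  ]
}}

```text
clock: 13.15
tcp_pos: [0.5071, -0.1477, 0.2894]
orientation: [-3.141, -0.0, 0.002]
contact_force: [0.4, -0.1, -1.8]
grip_width: 0.0107
gripper_force: 34.2
```

Call:
{"name": "arm_command", "arguments": {
  "rows": [
    {"fingers": -1, "x": 0.004, "y": 0.03, "z": 0, "ax": 0, "ay": 0, "az": 0},
    {"fingers": -1, "x": 0.002, "y": 0.03, "z": 0, "ax": 0, "ay": 0, "az": 0},
    {"fingers": -1, "x": 0, "y": 0.02, "z": 0, "ax": 0, "ay": 0, "az": 0},
    {"fingers": -1, "x": 0, "y": 0.004, "z": 0, "ax": 0, "ay": 0, "az": 0},
    {"fingers": -1, "x": 0, "y": 0, "z": 0, "ax": 0, "ay": 0, "az": 0},
    {"fingers": -1, "x": 0, "y": 0, "z": 0, "ax": 0, "ay": 0, "az": 0}
  ]
}}

```text
clock: 13.65
tcp_pos: [0.5134, -0.2293, 0.2895]
orientation: [-3.14, -0.001, 0.002]
contact_force: [-0.6, 0.6, -0.7]
grip_width: 0.0109
gripper_force: 34.3
```

Run:
```python
from h import *
a=grab('scene')['frame'];b=grab('side')['frame']
cv2.imwrite('pics/c1.png',np.hstack([cv2.resize(a[40:240,220:420],(390,390)),cv2.resize(b[130:350,190:410],(390,390))])[:,:,::-1])
f=load('scene');P=cloud(f);o=r.get_obs();t=o['tcp_pos']
hsv=cv2.cvtColor(f['frame'],cv2.COLOR_RGB2HSV)
g=(hsv[...,0]>60)&(hsv[...,0]<95)&(hsv[...,1]>90)&(np.hypot(P[...,0]-t[0],P[...,1]-t[1])<.05)&(P[...,2]>.13);q=P[g]
print(len(q),q.min(0).round(4),q.max(0).round(4))
print(o['clock'],t,o['orientation'],o['contact_force'],o['grip_width'])
m=(abs(P[...,2]-.088)<.005)&(hsv[...,1]<60)&(np.hypot(P[...,0]-.513,P[...,1]+.233)<.055);q=P[m]
A=np.c_[2*q[:,:2],np.ones(len(q))];x=np.linalg.lstsq(A,(q[:,:2]**2).sum(1),rcond=None)[0];print('cup',len(q),x[:2],np.sqrt(x[2]+x[0]**2+x[1]**2))
```

```text
258 [ 0.4983 -0.2373  0.1596] [ 0.5215 -0.2148  0.2354]
13.75 [ 0.51378586 -0.22854131  0.28993629] [-3.14056133e+00 -3.77490437e-03  7.82970421e-04] [ 0.3207146  -0.01136824 -0.34577529] 0.010783423352325896
cup 269 [ 0.51256306 -0.23199423] 0.037946442371540635
```

View pics/c1.png

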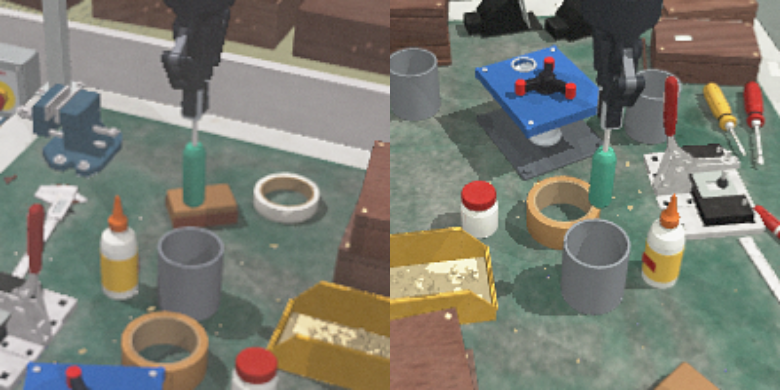

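Both views show the handle hanging straight above the cup next to the glue, and the cup has not moved. I lower with a 2–4 mm correction.

Call:
{"name": "arm_command", "arguments": {
  "rows": [
    {"fingers": -1, "x": 0.002, "y": 0.004, "z": 0.01, "ax": 0, "ay": 0, "az": 0},
    {"fingers": -1, "x": 0, "y": 0, "z": 0.02, "ax": 0, "ay": 0, "az": 0},
    {"fingers": -1, "x": 0, "y": 0, "z": 0.02, "ax": 0, "ay": 0, "az": 0},
    {"fingers": -1, "x": 0, "y": 0, "z": 0.02, "ax": 0, "ay": 0, "az": 0},
    {"fingers": -1, "x": 0, "y": 0, "z": 0.02, "ax": 0, "ay": 0, "az": 0},
    {"fingers": -1, "x": 0, "y": 0, "z": 0.02, "ax": 0, "ay": 0, "az": 0},
    {"fingers": -1, "x": 0, "y": 0, "z": 0.015, "ax": 0, "ay": 0, "az": 0},
    {"fingers": -1, "x": 0, "y": 0, "z": 0.01, "ax": 0, "ay": 0, "az": 0},
    {"fingers": -1, "x": 0, "y": 0, "z": 0.006, "ax": 0, "ay": 0, "az": 0},
    {"fingers": -1, "x": 0, "y": 0, "z": 0.003, "ax": 0, "ay": 0, "az": 0}
  ]
}}

```text
clock: 14.58
tcp_pos: [0.5155, -0.234, 0.1454]
orientation: [-3.141, -0.001, 0.001]
contact_force: [-0.1, 0.0, -0.0]
grip_width: 0.0108
gripper_force: 34.2
```

Call:
{"name": "arm_command", "arguments": {
  "rows": [
    {"fingers": -1, "x": 0, "y": 0, "z": 0.003, "ax": 0, "ay": 0, "az": 0},
    {"fingers": -1, "x": 0, "y": 0, "z": 0.002, "ax": 0, "ay": 0, "az": 0},
    {"fingers": -1, "x": 0, "y": 0, "z": 0, "ax": 0, "ay": 0, "az": 0},
    {"fingers": -1, "x": 0, "y": 0, "z": 0, "ax": 0, "ay": 0, "az": 0}
  ]
}}

```text
clock: 14.92
tcp_pos: [0.5159, -0.2346, 0.1419]
orientation: [3.141, -0.0, 0.002]
contact_force: [0.1, -1.0, 0.1]
grip_width: 0.0109
gripper_force: 34.2
```

Call:
{"name": "arm_command", "arguments": {
  "rows": [
    {"fingers": -1, "x": 0, "y": 0, "z": 0.0015, "ax": 0, "ay": 0, "az": 0},
    {"fingers": -1, "x": 0, "y": 0, "z": 0.0015, "ax": 0, "ay": 0, "az": 0},
    {"fingers": -1, "x": 0, "y": 0, "z": 0, "ax": 0, "ay": 0, "az": 0}
  ]
}}

```text
clock: 15.17
tcp_pos: [0.5179, -0.2352, 0.1408]
orientation: [3.14, -0.0, 0.008]
contact_force: [0.1, 1.5, 11.9]
grip_width: 0.0109
gripper_force: 35.3
```

Call:
{"name": "arm_command", "arguments": {
  "rows": [
    {"fingers": -1, "x": 0, "y": 0, "z": 0.001, "ax": 0, "ay": 0, "az": 0},
    {"fingers": -1, "x": 0, "y": 0, "z": 0.001, "ax": 0, "ay": 0, "az": 0},
    {"fingers": -1, "x": 0, "y": 0, "z": 0, "ax": 0, "ay": 0, "az": 0}
  ]
}}

```text
clock: 15.42
tcp_pos: [0.5194, -0.2358, 0.1406]
orientation: [3.139, -0.0, 0.014]
contact_force: [-0.1, 0.2, 21.6]
grip_width: 0.0111
gripper_force: 36.3
```

The handle is on the cup floor (force rises to 20 N). I'll relieve the load, release, then raise.

Call:
{"name": "arm_command", "arguments": {
  "rows": [
    {"fingers": -1, "x": 0, "y": 0, "z": -0.002, "ax": 0, "ay": 0, "az": 0},
    {"fingers": -1, "x": 0, "y": 0, "z": -0.002, "ax": 0, "ay": 0, "az": 0},
    {"fingers": -1, "x": 0, "y": 0, "z": 0, "ax": 0, "ay": 0, "az": 0}
  ]
}}

```text
clock: 15.67
tcp_pos: [0.5159, -0.2346, 0.141]
orientation: [3.141, -0.0, 0.002]
contact_force: [-0.4, -1.0, 4.6]
grip_width: 0.0105
gripper_force: 34.7
```

Call:
{"name": "arm_command", "arguments": {
  "rows": [
    {"fingers": 1, "x": 0, "y": 0, "z": 0, "ax": 0, "ay": 0, "az": 0},
    {"fingers": 1, "x": 0, "y": 0, "z": 0, "ax": 0, "ay": 0, "az": 0},
    {"fingers": 1, "x": 0, "y": 0, "z": 0, "ax": 0, "ay": 0, "az": 0},
    {"fingers": 1, "x": 0, "y": 0, "z": 0, "ax": 0, "ay": 0, "az": 0},
    {"fingers": 1, "x": 0, "y": 0, "z": 0, "ax": 0, "ay": 0, "az": 0},
    {"fingers": 1, "x": 0, "y": 0, "z": 0, "ax": 0, "ay": 0, "az": 0},
    {"fingers": 1, "x": 0, "y": 0, "z": 0, "ax": 0, "ay": 0, "az": 0}
  ]
}}

```text
clock: 16.25
tcp_pos: [0.5155, -0.2344, 0.1402]
orientation: [-3.142, -0.0, 0.0]
contact_force: [0.2, -0.4, 0.5]
grip_width: 0.0854
gripper_force: 0.0
```

Call:
{"name": "arm_command", "arguments": {
  "rows": [
    {"fingers": 1, "x": 0, "y": 0, "z": -0.02, "ax": 0, "ay": 0, "az": 0},
    {"fingers": 1, "x": 0, "y": 0, "z": -0.03, "ax": 0, "ay": 0, "az": 0},
    {"fingers": 1, "x": 0, "y": 0, "z": -0.04, "ax": 0, "ay": 0, "az": 0},
    {"fingers": 1, "x": 0, "y": 0, "z": -0.04, "ax": 0, "ay": 0, "az": 0},
    {"fingers": 1, "x": 0, "y": 0, "z": -0.02, "ax": 0, "ay": 0, "az": 0},
    {"fingers": 1, "x": 0, "y": 0, "z": 0, "ax": 0, "ay": 0, "az": 0}
  ]
}}

```text
clock: 16.75
tcp_pos: [0.5181, -0.2356, 0.2961]
orientation: [3.139, -0.0, 0.015]
contact_force: [1.0, -0.8, -1.4]
grip_width: 0.0855
gripper_force: 0.0
```

Run:
```python
from h import *
a=grab('scene')['frame'];b=grab('side')['frame']
cv2.imwrite('pics/e1.png',np.hstack([cv2.resize(a[40:240,220:420],(390,390)),cv2.resize(b[130:350,190:410],(390,390))])[:,:,::-1])
for n in('scene','side'):
    f=load(n);P=cloud(f);q=P[(np.hypot(P[...,0]-.515,P[...,1]+.233)<.04)&(P[...,2]>.1)&(P[...,2]<.2)];print(n,len(q),q.max(0) if len(q) else '')
o=r.get_obs();print(o['clock'],o['tcp_pos'],o['contact_force'],o['grip_width'])
```

```text
scene 77 [ 0.52403727 -0.21415652  0.15859356]
side 95 [ 0.52286197 -0.21319103  0.15681094]
16.85 [ 0.51583744 -0.23453182  0.29100849] [-0.12478081  0.70510178 -1.00228655] 0.08555219626510448
```

View pics/e1.png

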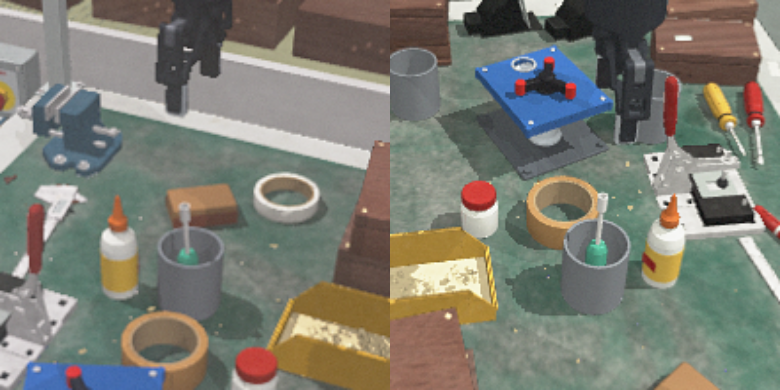

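The driver stands in the upright cup with its tip at z≈0.157. The gripper is clear, and the tape roll, glue and jar have not moved. I'm handing in.

```bash
python3 -c "
from bench import r
print(r.hand_in())"
```

```text
the job is handed in; nothing more can be done
None
```

The nut driver was released from the holder and now stands handle down in the grey cup farthest to the robot's right; the job was handed in at about 17 s of the 64 s limit, with no verdict shown.

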